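Free the worn sleeve from the spindle sander

ROBOT

A 7-joint arm with a two-finger parallel gripper is mounted at the origin on the work surface. World frame = base frame: x ahead of the robot, y to its left, z up, the work surface at z = 0. Lengths are in mm, angles in rad, forces in N, time in s.
With the tool pointing down it reaches from about 400 to 750 mm from the base axis. Payload 19.5 kg.
Tool frame: the origin (TCP) lies between the finger pads; the fingertips stand tcp_to_tips ahead of it and the grasp point (between the pads) lies 8 mm behind it (tcp_to_tips is the distance from the TCP to the fingertips, in mm); z points along the fingers, x is the direction in which the jaws open and shut, and the axes are right-handed (so a half turn about z gives the same grasp; the last joint's range is limited). The gripper opens to 85 mm and grips with 20 to 120 N. Pads are 22 mm wide; open, the fingers measure 114 mm over their backs; the gripper's body (76 mm by 85 mm) begins 54 mm behind the grasp point. The pads swing forward as they close: fully open they stand 13 mm farther back than shut.
Start: joints at [-1.243, 0.707, -0.028, 1.485, 0.022, 0.951, -0.075], TCP at [207.807, 536.106, 220.568] pointing down, gripper open.
Joint ranges: [-2.71, 2.71], [-0.32, 2.16], [-1.57, 1.52], [0, 2.45], [-1.46, 4.6], [0, 2.02], [-2.83, 2.83]. Speed limits (rad/s): [1.89, 1.89, 2.57, 2.57, 3.01, 3.01, 3.01].

INTERFACE

Orientations are given as a 3x3 rotation matrix whose columns are the frame's x, y, z axes.
In Python, from cell import read_state, grab_frame, calibration, sign_off, silhouettes, mark_of, tcp_to_tips gives the robot as it stands.
- The arm moves only by the tool jog_arm, never from a script. Its argument "motion" is a list of rows, each an object with "dp": the shift along the world's x, y, z in mm, a list of three; "twist": the turn about the world's z in rad. In form: [{"dp": [dx, dy, dz], "twist": twist}, ...]. A call has 1 to 12 rows; each row is the pose to reach, as a shift and turn from the pose commanded when the call began; what a row does not reach only later rows make up. A row lasts 1/8 s, in which the tool goes at most 62.5 mm and 10.7 degrees, less where a joint would pass 70% of its speed; a pose out of reach is approached as far as the arm can. A call with a gripper value outside its range is refused whole. "fingers" is the finger opening in mm, from 0 to 85.4, set as the call begins (left out, the last holds). The fingers move at their own pace and stop on an object; "force" is the grip in N (left out, the last holds). Time passes only in rows, so rows that repeat a pose let the fingers close. It gives the time, the measured TCP pose, the force and the opening at its end, in the units of the state.
- read_state(): the state, without advancing time (a new reading comes with each control period).
- grab_frame(name): name is "scene" or "top" or "wrist"; returns (picture, depth): 400x640x3 uint8, red, green, blue; 400x640 float32, mm along the optical axis (not along the pixel's ray), 0 where there is no reading.
- calibration(name): a dict with "intrinsics" (3x3 intrinsics, pixels), "view" (4x4, takes a point from world to camera coordinates). Camera axes: x right, y down, z forward; pixel columns grow to the right and rows downward; lengths in mm; the calibration is good to about 2 mm. A picture is of the moment at which its call begins: read the wrist's pose just before it. calibration takes no time and is no camera call; for the wrist camera it gives the pose at the moment of the call.
- sign_off(): hands the job in, once; it reports no verdict.
Trained networks look in the newest picture that a camera, given by its name, has taken for a name from the list of things; names that differ only in an ending like _2 or _b are one class to them, and where a whole thing is asked for, a point or a joint stands for the part that bears it (a point fixed in the world has none). Each returns a list of dicts, best first, with "score" (0 to 1); they miss things now and then, are a little off and sometimes report something else, mostly with a low value. They report only what shows in the picture. A call takes as long as a camera call. They do not tell look-alikes from the thing itself.
- silhouettes(camera, target): "region" (400x640 bool, what is visible of it) and "uv" ([column, row] in pixels, amid what is visible of it).
- mark_of(camera, target): "uv" ([column, row] in pixels: a listed point, or the origin of a listed thing).
The state is a dict: "time_s": time; "joints": joint angles; "dq": joint speeds; "joint_efforts": joint torques, N m; "eef_pos": TCP position; "eef_rot": TCP orientation; "contact_force": force on the tool from outside, world axes, zero at the start; "ft_torque": the same for the moment, N m; "grip_width": finger opening in mm.
Only numpy, scipy, OpenCV 4.12 (cv2) and the standard library are available. Lean on these libraries where they do the work, as an engineer would, in place of code of your own. Each camera call takes 0.05 s, during which the arm holds its last target. There are 200 camera calls.

TASK

Change over the spindle sander: undo the yellow bar nut on top of its drum until the three steel dogs have swung in, then lift the worn brown sleeve off over the nut and stand it over the empty peg of the sleeve rack, leaving the nut undone. Nobody knows whether this nut has a left-hand or a right-hand thread (many spindles here are left-hand), so feel gently both ways: forcing it the tightening way winds up and ruins the spindle, and pulling hard at a sleeve that is still held ruins the dogs. Leave the other things on the bench where they are.

Things in the scene. Friction and masses are not known exactly. Their poses are not given: they have to be found in the camera images.
- sander: Spindle sander let into the bench: square aluminium plate 180 x 180 mm, 10 mm high, fixed. Origin on the spindle axis at bench level (z = 0); z up. On the axis stands a black drum core 42 mm in diameter, its top 84 mm above the bench, on a dark flange 80 mm wide whose top is 14 mm above the bench.
- nut_grip (a point): Yellow bar nut on the vertical spindle, gripped from above across its thickness. Bar 38 mm long (y axis), 14 mm thick (x axis), 24 mm tall, 93 to 117 mm above the bench. This point is its centre, 106 mm above the bench. The nut is captive: it turns but does not rise. Dogs below it reach up to 89 mm: keep fingertips above 91 mm.
- spindle_top (a point): Top of the steel spindle under the nut. It gives like a spring, 2 N m per rad either way, and springs back. Turned the loosening way the nut winds it 0.1 rad, then slips round it at 0.2 N m; the tightening way the torque grows on: past 0.35 N m after 0.25 to 0.3 rad of turning. Never wind it by more than 0.35 rad (0.7 N m). Its x axis is along the sander's at rest.
- dog_tip (a point): Centre of the rounded end (9 mm wide) of one of three steel dogs, 4 mm thick, 85 to 89 mm above the bench, swung out by the nut over the sleeve's top rim; all move alike. It lies 23.5 mm from the spindle axis, along the sander's x axis, while tight (the sleeve cannot rise), and under 20.5 mm from the axis when undone enough.
- sleeve_mid (a point): Worn brown sanding sleeve, a loose stiff tube, 62 mm outer and 51 mm inner diameter, 70 mm tall, about 120 g. This point is its centre, half-way up; z is its axis. Starts round the drum core, foot 14 mm and top 84 mm above the bench. Grip its outside from above within 15 mm of its top: the nut stands 33 mm above that top.
- sleeve: The same brown sleeve; origin at the centre of its foot.
- rack: Plywood sleeve rack, fixed: base 200 x 90 mm, 18 mm high, with two dark wooden pegs 28 mm in diameter and 45 mm tall on its long (x) axis, 55 mm either side of the origin. Origin under its centre at bench level. The blue spare sleeve stands over the peg at -x.
- peg_top (a point): Top centre of the empty peg (at +x of the rack), 63 mm above the bench. A sleeve over it stands with its foot on the rack's base, 18 mm above the bench, its centre 53 mm above the bench.
- spare_mid (a point): Blue spare sleeve, same size as the brown one, over the other peg of the rack; this point is its centre. To be left alone.
- glue: White glue bottle with an orange cap, 56 mm in diameter, 110 mm tall, standing on the bench; origin at the centre of its foot. To be left alone.
- offcut: Pale wooden offcut 60 x 120 x 20 mm lying on the bench; origin under its centre. To be left alone.
- tray: Empty blue plastic tray 200 x 90 x 35 mm, fixed to the bench; origin under its centre. Stands where the rack might have stood.
- nut: The same nut (origin on the axis at bench level). Starts tight, its bar square to the sander's x axis; the hand of its thread differs from start to start and cannot be seen. It breaks loose, and keeps turning, at about 0.2 N m. Undoing it by about 2.1 rad draws the dogs in enough; 2.5 to 4 rad is ample; it stops at about 5 rad.
- spindle: The same spindle with all that it carries: nut, dogs and the upper end of the drum core. Origin on the axis at bench level. A sleeve that is still held, pulled up against the dogs with more than 20 N, ruins them.
Things that resemble listed ones, but are neither listed nor needed, are in the scene too. Several things have the shape of the sleeve; the one meant has the colours described above.

How it is judged:
By the outcome, as a careful person would: the job done as asked, in the order asked, and still so for the second after the job is handed in, with the robot touching nothing.
It also fails if it takes over 72 s, if anything falls off the work surface, if the arm or the gripper's body presses on something with over 40 N, if the wrist force passes 120 N, or if a joint passes its speed limit or range.

## Working session

There is one attempt and no reset: what is moved stays moved. The work goes in short steps, Python scripts to look and compute and a tool call to move; the robot and the scene stay as the last step left them, time stands still between calls to the robot, and variables do not carry over. Pictures are saved under pics/ and viewed, about 8 in all and at most 12, crops included, and the job is handed in when it is done.

Besides the shell and the picture viewer there is one more tool, called after "Call:" as name(argument=value, ...) on one line, values as JSON. jog_arm: Moves the arm, as the interface text tells. Its arguments: {"type":"object","properties":{"motion":{"type":"array"},"fingers":{"type":"number"},"force":{"type":"number"}},"required":["motion"]}

```bash
mkdir -p pics; cat > h.py <<'E'
import numpy as np, cv2
from cell import *
def pix2w(cam,uv,depth=None,z=None):
    c=calibration(cam);K=np.array(c["intrinsics"]);V=np.array(c["view"])
    r=np.linalg.inv(K)@np.array([uv[0],uv[1],1.])
    R,t=V[:3,:3],V[:3,3];o=-R.T@t;d=R.T@r
    if z is not None: s=(z-o[2])/d[2]
    else: s=depth
    return o+s*d
def w2pix(cam,p):
    c=calibration(cam);K=np.array(c["intrinsics"]);V=np.array(c["view"])
    q=K@(V[:3,:3]@np.array(p)+V[:3,3]);return q[:2]/q[2]
E
python3 - <<'E'
from h import *
for c in("scene","top"):
    p,d=grab_frame(c);cv2.imwrite(f"pics/{c}0.png",p[:,:,::-1])
    print(c,np.round(calibration(c)["view"],2).tolist())
Z=dict(sander=0,nut_grip=106,dog_tip=87,sleeve_mid=49,rack=0,peg_top=63,spare_mid=53,glue=0,offcut=0,tray=0)
for c in("scene","top"):
  for n,z in Z.items():
    for m in mark_of(c,n)[:3]:
        print(c,n,round(m["score"],2),np.round(m["uv"]),np.round(pix2w(c,m["uv"],z=z)))
s=read_state();print(s,tcp_to_tips)
E
```

```text
scene [[0.68, 0.74, 0.02, -365.03], [0.46, -0.39, -0.8, -178.33], [-0.58, 0.55, -0.6, 1296.97], [0.0, 0.0, 0.0, 1.0]]
top [[0.02, -1.0, -0.01, -1.31], [-1.0, -0.02, -0.05, 547.43], [0.05, 0.01, -1.0, 917.72], [0.0, 0.0, 0.0, 1.0]]
scene sander 0.93 [320. 226.] [527. -13.   0.]
scene nut_grip 0.64 [320. 184.] [521.  -8. 106.]
scene dog_tip 0.6 [319. 192.] [521. -10.  87.]
scene dog_tip 0.41 [333. 198.] [554.  -3.  87.]
scene sleeve_mid 0.98 [382. 189.] [565. 141.  49.]
scene sleeve_mid 0.92 [247. 188.] [365. -86.  49.]
scene sleeve_mid 0.82 [322. 207.] [526.  -8.  49.]
scene rack 0.67 [201. 273.] [ 480. -275.    0.]
scene rack 0.41 [398. 172.] [499. 278.  -0.]
scene peg_top 0.55 [212. 266.] [ 537. -277.   63.]
scene peg_top 0.46 [324. 340.] [ 779. -230.   63.]
scene spare_mid 0.73 [181. 238.] [ 423. -278.   53.]
scene glue 0.84 [453. 241.] [748. 168.   0.]
scene glue 0.39 [399. 171.] [498. 286.   0.]
scene offcut 0.97 [324. 340.] [ 748. -199.    0.]
scene tray 0.73 [399. 168.] [491. 293.   0.]
top sander 0.61 [329. 214.] [519. -10.   0.]
top nut_grip 0.65 [332. 209.] [527. -14. 106.]

[... 905 characters left out ...]
6, -0.07550467]), 'dq': array([ 0.00012572,  0.00110192, -0.00105311, -0.00067062, -0.00151843,
       -0.0005751 , -0.00181012]), 'joint_efforts': array([-1.22952337e-03, -8.82963824e+01,  1.23370394e+00, -2.36393398e+01,
        1.71174144e-02,  1.59822233e-03,  7.54954499e-06]), 'eef_pos': array([207.82684605, 536.10234838, 220.56309046]), 'eef_rot': array([[ 3.61444646e-01,  9.32393569e-01, -1.70030508e-06],
       [ 9.32393564e-01, -3.61444644e-01, -1.06057222e-04],
       [-9.95016384e-05,  3.67484617e-05, -9.99999994e-01]]), 'contact_force': array([-0.14567702, -0.06653443, -0.26718392]), 'ft_torque': array([-0.02564838, -0.03967068,  0.01652097]), 'grip_width': 85.6537865965246} 11.0
```

```bash
python3 - <<'E'
import cv2,numpy as np
t=cv2.imread("pics/top0.png");s=cv2.imread("pics/scene0.png")
a=cv2.resize(s[120:380,150:500],(400,297));b=cv2.resize(t[60:340,160:520],(400,297*1))
c=cv2.resize(t[170:255,280:380],(400,300*1),interpolation=2);d=cv2.resize(s[150:250,265:375],(400,300),interpolation=2)
cv2.imwrite("pics/m1.png",np.vstack([np.hstack([a,b]),np.hstack([c,d])]))
E
```

```text
(no output)
```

View pics/m1.png

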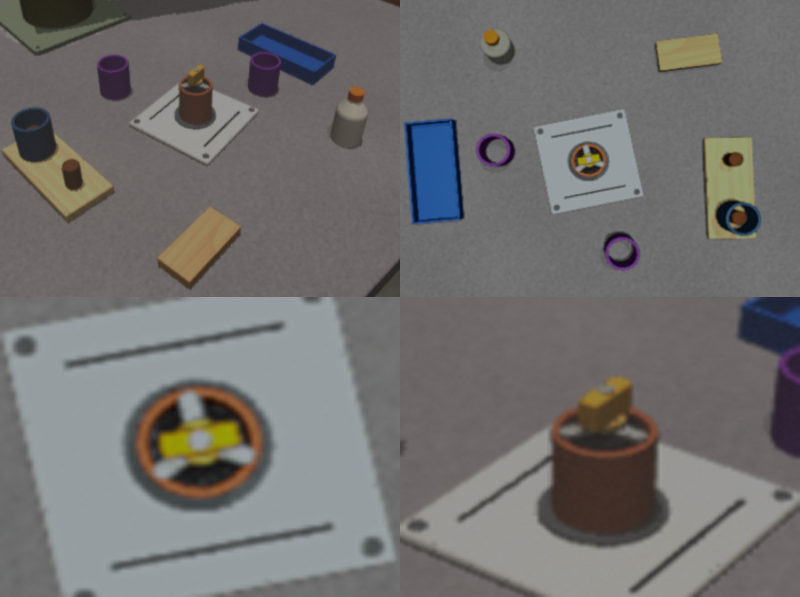

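The brown sleeve on the drum (top image 329,213) is the one meant. The purple tubes at (360,298) and (250,199) are look-alikes, and the enlarged crop confirms the brown colour. The empty peg is at about (463,212), with the blue spare at (460,262). The sander yaw is about 0.2 rad.

Call:
jog_arm(motion=[{"dp":[40,-60,20],"twist":-0.1},{"dp":[75,-120,40],"twist":-0.2},{"dp":[110,-180,50],"twist":-0.35},{"dp":[145,-240,50],"twist":-0.45},{"dp":[180,-300,50],"twist":-0.55},{"dp":[210,-360,50],"twist":-0.65},{"dp":[245,-420,50],"twist":-0.75},{"dp":[280,-480,50],"twist":-0.85},{"dp":[300,-520,50],"twist":-0.95},{"dp":[313,-545,50],"twist":-1.0},{"dp":[313,-545,50],"twist":-1.0},{"dp":[313,-545,50],"twist":-1.0}])

```text
time_s: 2.6
eef_pos: [520.7, -8.9, 270.4]
eef_rot: [[0.98, 0.199, -0.0], [0.199, -0.98, 0.0], [-0.0, -0.0, -1.0]]
contact_force: [-0.1, 0.4, 0.4]
grip_width: 85.6
```

```bash
cat > look.py <<'E'
from h import *
import sys
def look(name,pts,save):
    s=read_state();print(s["time_s"],np.round(s["eef_pos"],1),np.round(np.arctan2(s["eef_rot"][1,0],s["eef_rot"][0,0]),3),np.round(s["joints"],2),np.round(s["contact_force"],1),np.round(s["ft_torque"],2),s["grip_width"])
    p,d=grab_frame(name);cv2.imwrite(f"pics/{save}.png",p[:,:,::-1]);np.save(f"pics/{save}.npy",d)
    for n,z in pts.items():
        for m in mark_of(name,n)[:3]: print(n,round(m["score"],2),np.round(m["uv"]),np.round(pix2w(name,m["uv"],z=z),1))
    return p,d
E
python3 - <<'E'
from look import *
look("wrist",dict(nut_grip=106,dog_tip=87,sander=0,sleeve_mid=49),"w1")
print(np.round(calibration("wrist")["view"],3).tolist())
for zz,lo,hi in((117,(18,120,120),(35,255,255)),):
    hsv=cv2.cvtColor(cv2.imread("pics/w1.png"),cv2.COLOR_BGR2HSV);m=cv2.inRange(hsv,lo,hi)
    m=cv2.morphologyEx(m,cv2.MORPH_OPEN,np.ones((3,3)));v,u=np.nonzero(m)
    if len(u):
        r=cv2.minAreaRect(np.c_[u,v].astype(np.float32));print(r,len(u))
        W=[pix2w("wrist",q,z=zz) for q in cv2.boxPoints(r)];print(np.round(W,1),np.mean(W,0))
E
```

```text
2.6 [520.7  -8.9 270.4] 0.201 [-0.17  0.58  0.22  1.6  -0.15  0.98  0.3 ] [-0.1  0.4  0.4] [-0.01 -0.01 -0.03] 85.55636392671356
nut_grip 0.68 [319. 185.] [523.9  -6.4 106. ]
dog_tip 0.5 [340. 176.] [545.7   4.8  87. ]
dog_tip 0.43 [318. 166.] [518.9  10.4  87. ]
dog_tip 0.22 [319. 171.] [521.4   5.6  87. ]
sander 0.73 [317. 168.] [521.5  -6.6   0. ]
sleeve_mid 0.89 [180. 193.] [355.1 -66.   49. ]
sleeve_mid 0.82 [360.  32.] [536.1 159.1  49. ]
[[0.979, 0.202, 0.001, -508.141], [0.193, -0.937, 0.291, -158.951], [0.059, -0.285, -0.957, 393.694], [0.0, 0.0, 0.0, 1.0]]
((320.0, 186.0), (32.0, 14.0), 90.0) 279
[[513.9  10.  117. ]
 [527.9  12.9 117. ]
 [535.2 -20.5 117. ]
 [520.7 -23.5 117. ]] [524.41962725  -5.27194461 117.        ]
```

View pics/w1.png

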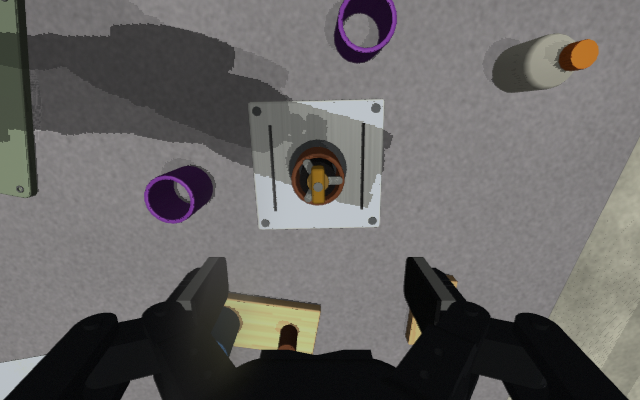

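The wrist picture shows the plate centred at (317,167), the nut at (320,186) and the dog out to its right at (340,181). The jaws are aligned with the sander's x axis. I'll go lower for one close look.

Call:
jog_arm(motion=[{"dp":[1,1,-40],"twist":0},{"dp":[2,2,-80],"twist":0},{"dp":[2,2,-100],"twist":0},{"dp":[2,2,-100],"twist":0},{"dp":[2,2,-100],"twist":0}], fingers=60)

```text
time_s: 3.48
eef_pos: [523.1, -6.6, 171.5]
eef_rot: [[0.98, 0.2, 0.001], [0.2, -0.98, 0.0], [0.001, 0.0, -1.0]]
contact_force: [-0.2, 0.5, -0.1]
grip_width: 60.0
```

```bash
python3 - <<'E'
from look import *
p,d=look("wrist",dict(nut_grip=106,sander=0,dog_tip=87),"w2")
np.set_printoptions(suppress=True)
print(w2pix("wrist",[522.5,-7,117]))
# nut top from depth: world points of valid pixels
c=calibration("wrist");K=np.array(c["intrinsics"]);V=np.array(c["view"])
v,u=np.nonzero(d>0);r=np.linalg.inv(K)@np.c_[u,v,np.ones(len(u))].T
P=(V[:3,:3].T@(r*d[v,u]-V[:3,3:])).T
near=np.hypot(P[:,0]-522.5,P[:,1]+7)<30
for lo,hi in((110,122),(80,92)):
    Q=P[near&(P[:,2]>lo)&(P[:,2]<hi)]
    if len(Q): 
        r=cv2.minAreaRect(Q[:,:2].astype(np.float32));print(lo,len(Q),r,np.median(Q[:,2]))
E
```

```text
3.475 [523.1  -6.6 171.5] 0.201 [-0.15  0.71  0.18  1.74 -0.18  0.71  0.33] [-0.2  0.5 -0.1] [ 0.01  0.02 -0.  ] 60.011675948999475
nut_grip 0.82 [316. 217.] [523.5  -8.3 106. ]
nut_grip 0.21 [312. 214.] [520.2  -6.3 106. ]
sander 0.57 [315. 184.] [522.6  -6.6   0. ]
dog_tip 0.66 [340. 206.] [542.   -1.3  87. ]
[315.2633416  220.42964215]
110 904 ((521.6937255859375, -6.8541717529296875), (13.888834953308105, 37.137229919433594), 13.499449729919434) 115.71074915001014
80 2209 ((522.216064453125, -6.186279296875), (58.962738037109375, 58.28818893432617), 11.05643081665039) 83.14504587348212
```

View pics/w2.png

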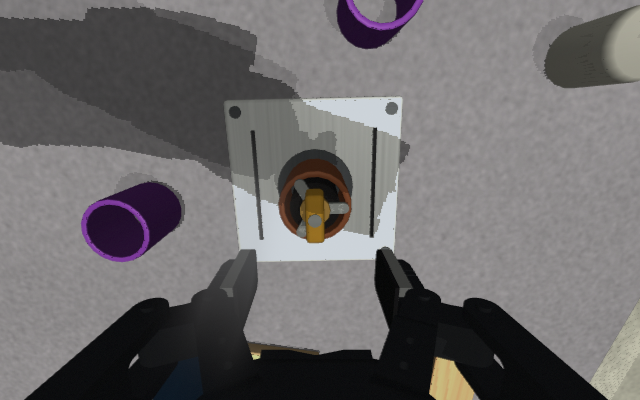

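The wrist picture shows the nut at (316,217), between and ahead of the pads. Depth puts it at (521.7,-6.9), yaw about 0.22. I'll descend and grip gently.

Call:
jog_arm(motion=[{"dp":[-1,0,-30],"twist":0.02},{"dp":[-1,0,-55],"twist":0.02},{"dp":[-1,0,-65],"twist":0.02},{"dp":[-1,0,-65],"twist":0.02},{"dp":[-1,0,-65],"twist":0.02}])

```text
time_s: 4.3
eef_pos: [522.2, -6.9, 106.4]
eef_rot: [[0.976, 0.219, 0.001], [0.219, -0.976, -0.0], [0.001, 0.0, -1.0]]
contact_force: [-0.5, 0.1, 1.0]
grip_width: 60.0
```

Call:
jog_arm(motion=[{"dp":[0,0,0],"twist":0},{"dp":[0,0,0],"twist":0},{"dp":[0,0,0],"twist":0},{"dp":[0,0,0],"twist":0},{"dp":[0,0,0],"twist":0},{"dp":[0,0,0],"twist":0}], fingers=8, force=40)

```text
time_s: 5.05
eef_pos: [522.3, -6.8, 105.8]
eef_rot: [[0.976, 0.219, 0.001], [0.219, -0.976, 0.0], [0.001, 0.0, -1.0]]
contact_force: [2.9, 1.0, 4.6]
grip_width: 10.0
```

```bash
cat > st.py <<'E'
from h import *
s=read_state();print(s["time_s"],np.round(s["eef_pos"],1),"yaw",np.round(np.arctan2(s["eef_rot"][1,0],s["eef_rot"][0,0]),3),"j",np.round(s["joints"],2),"F",np.round(s["contact_force"],1),"T",np.round(s["ft_torque"],3),round(s["grip_width"],1))
E
python3 st.py; python3 -c "import cell;print(cell.tcp_to_tips)"
```

```text
5.05 [522.3  -6.8 105.8] yaw 0.221 j [-0.12  0.81  0.14  1.81 -0.2   0.53  0.37] F [2.9 1.  4.6] T [ 0.214 -0.593 -0.021] 10.0
11.0
```

Call:
jog_arm(motion=[{"dp":[0,0,0],"twist":0},{"dp":[0,0,0],"twist":0}])

```text
time_s: 5.3
eef_pos: [522.3, -6.8, 105.8]
eef_rot: [[0.976, 0.219, 0.001], [0.219, -0.976, 0.0], [0.001, 0.0, -1.0]]
contact_force: [2.3, 1.4, 6.2]
grip_width: 10.1
```

```bash
python3 st.py; python3 - <<'E'
from look import *
p,d=look("wrist",{}, "w3")
cv2.imwrite("pics/w3c.png",cv2.resize(p[120:330,200:440,::-1],None,fx=3,fy=2.8))
E
```

```text
5.3 [522.3  -6.8 105.8] yaw 0.221 j [-0.12  0.81  0.14  1.81 -0.2   0.53  0.37] F [2.3 1.4 6.2] T [ 0.206 -0.622 -0.008] 10.1
5.3 [522.3  -6.8 105.8] 0.221 [-0.12  0.81  0.14  1.81 -0.2   0.53  0.37] [2.3 1.4 6.2] [ 0.21 -0.62 -0.01] 10.085999108432144
```

View pics/w3c.png

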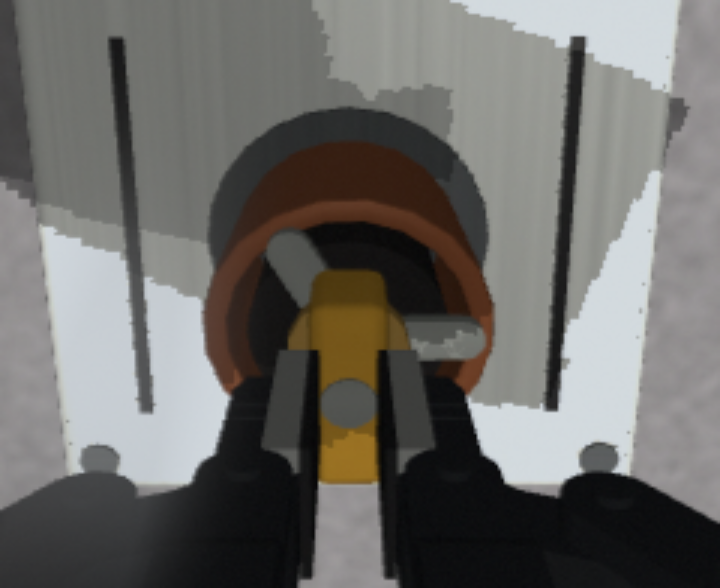

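The nut is gripped squarely between the pads (the spindle end shows at the centre of the crop). Now I'll feel it gently counter-clockwise (+).

Call:
jog_arm(motion=[{"dp":[0,0,0],"twist":0.04},{"dp":[0,0,0],"twist":0.08},{"dp":[0,0,0],"twist":0.08}])

```text
time_s: 5.72
eef_pos: [522.2, -6.9, 105.8]
eef_rot: [[0.955, 0.297, 0.001], [0.297, -0.955, 0.0], [0.001, 0.0, -1.0]]
contact_force: [1.9, 1.1, 6.2]
grip_width: 10.0
```

```bash
python3 st.py
```

```text
5.725 [522.2  -6.9 105.8] yaw 0.302 j [-0.11  0.81  0.12  1.81 -0.17  0.53  0.42] F [1.9 1.1 6.2] T [ 0.27  -0.581 -0.129] 10.0
```

Call:
jog_arm(motion=[{"dp":[0,0,0],"twist":0.04},{"dp":[0,0,0],"twist":0.08},{"dp":[0,0,0],"twist":0.08}])

```text
time_s: 6.1
eef_pos: [522.8, -6.9, 106.4]
eef_rot: [[0.928, 0.372, 0.003], [0.372, -0.928, 0.0], [0.002, 0.001, -1.0]]
contact_force: [2.3, 0.8, 15.7]
grip_width: 7.7
```

```bash
python3 st.py
```

```text
6.1 [522.8  -6.9 106.4] yaw 0.381 j [-0.1   0.8   0.1   1.81 -0.14  0.53  0.47] F [ 2.3  0.8 15.7] T [ 0.251 -0.605 -0.064] 7.7
```

```bash
python3 - <<'E'
from look import *
p,d=look("wrist",{}, "w4")
cv2.imwrite("pics/w4c.png",cv2.resize(p[160:310,220:420,::-1],None,fx=3.5,fy=3.5))
E
```

```text
6.1 [522.8  -6.9 106.4] 0.381 [-0.1   0.8   0.1   1.81 -0.14  0.53  0.47] [ 2.3  0.8 15.7] [ 0.25 -0.61 -0.06] 7.736526221395228
```

View pics/w4c.png

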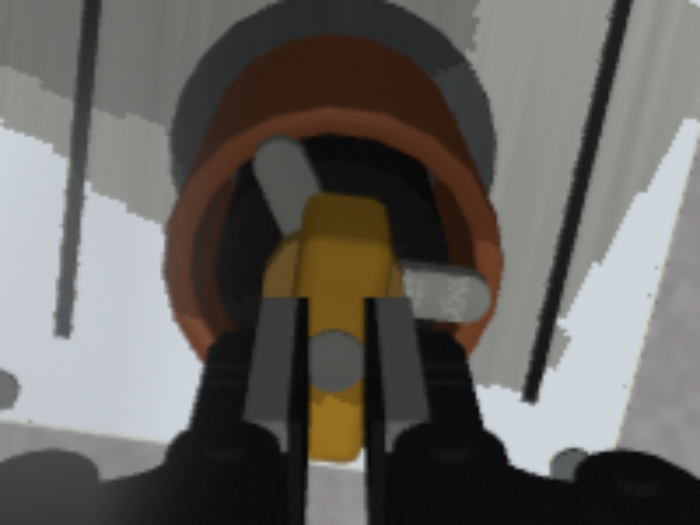

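The bar still lies along the pads, but the opening shrank and Fz rose, so the grip is riding too high. I'll open, lower 3 mm, go back to the start angle and regrip.

Call:
jog_arm(motion=[{"dp":[0,0,0],"twist":0},{"dp":[0,0,0],"twist":0},{"dp":[0,0,-3],"twist":-0.16},{"dp":[0,0,-3],"twist":-0.16},{"dp":[0,0,-3],"twist":-0.16}], fingers=40)

```text
time_s: 6.78
eef_pos: [521.7, -6.9, 102.5]
eef_rot: [[0.975, 0.223, -0.0], [0.223, -0.975, -0.0], [-0.0, -0.0, -1.0]]
contact_force: [0.9, 0.9, 0.8]
grip_width: 40.2
```

```bash
cat > nut.py <<'E'
from look import *
def nut():
    p,d=look("wrist",{}, "wn")
    c=calibration("wrist");K=np.array(c["intrinsics"]);V=np.array(c["view"])
    v,u=np.nonzero(d>0);r=np.linalg.inv(K)@np.c_[u,v,np.ones(len(u))].T
    P=(V[:3,:3].T@(r*d[v,u]-V[:3,3:])).T
    h=cv2.cvtColor(p,cv2.COLOR_RGB2HSV)[v,u]
    k=(np.hypot(P[:,0]-522,P[:,1]+7)<26)&(P[:,2]>113)&(P[:,2]<122)&(h[:,0]>16)&(h[:,0]<35)&(h[:,1]>110)
    Q=P[k];r=cv2.minAreaRect(Q[:,:2].astype(np.float32));print("nut",len(Q),r)
nut()
E
python3 nut.py
```

```text
6.775 [521.7  -6.9 102.5] 0.225 [-0.12  0.81  0.14  1.81 -0.2   0.53  0.37] [0.9 0.9 0.8] [ 0.02 -0.04 -0.01] 40.17424119588835
nut 1442 ((522.1016235351562, -6.807319641113281), (13.712737083435059, 37.910369873046875), 12.265746116638184)
```

Call:
jog_arm(motion=[{"dp":[0,0,0],"twist":0},{"dp":[0,0,0],"twist":0},{"dp":[0,0,0],"twist":0},{"dp":[0,0,0],"twist":0}], fingers=10, force=30)

```text
time_s: 7.32
eef_pos: [522.3, -6.8, 102.8]
eef_rot: [[0.976, 0.219, 0.001], [0.219, -0.976, 0.0], [0.001, 0.0, -1.0]]
contact_force: [3.6, 0.2, 3.2]
grip_width: 12.3
```

```bash
python3 st.py
```

```text
7.325 [522.3  -6.8 102.8] yaw 0.221 j [-0.12  0.81  0.14  1.81 -0.2   0.53  0.37] F [3.6 0.2 3.2] T [ 0.175 -0.934  0.075] 12.3
```

Call:
jog_arm(motion=[{"dp":[0,0,0],"twist":-0.06},{"dp":[0,0,0],"twist":-0.1},{"dp":[0,0,0],"twist":-0.1}])

```text
time_s: 7.7
eef_pos: [522.3, -6.8, 102.7]
eef_rot: [[0.993, 0.12, 0.001], [0.12, -0.993, -0.0], [0.001, 0.0, -1.0]]
contact_force: [4.6, 0.9, 3.0]
grip_width: 12.7
```

```bash
python3 st.py
```

```text
7.7 [522.3  -6.8 102.7] yaw 0.121 j [-0.14  0.82  0.17  1.81 -0.24  0.53  0.31] F [4.6 0.9 3. ] T [ 0.172 -1.125  0.189] 12.7
```

Call:
jog_arm(motion=[{"dp":[0,0,0],"twist":-0.04},{"dp":[0,0,0],"twist":-0.08},{"dp":[0,0,0],"twist":-0.08}])

```text
time_s: 8.07
eef_pos: [522.4, -6.8, 102.8]
eef_rot: [[0.999, 0.041, 0.001], [0.041, -0.999, -0.0], [0.001, 0.0, -1.0]]
contact_force: [5.2, 0.5, 3.2]
grip_width: 12.5
```

```bash
python3 st.py
```

```text
8.075 [522.4  -6.8 102.8] yaw 0.041 j [-0.15  0.82  0.19  1.81 -0.27  0.53  0.26] F [5.2 0.5 3.2] T [ 0.174 -1.327  0.224] 12.5
```

Call:
jog_arm(motion=[{"dp":[0,0,0],"twist":-0.03},{"dp":[0,0,0],"twist":-0.06},{"dp":[0,0,0],"twist":-0.06}])

```text
time_s: 8.45
eef_pos: [522.5, -6.8, 102.8]
eef_rot: [[1.0, -0.019, 0.001], [-0.019, -1.0, -0.0], [0.001, 0.0, -1.0]]
contact_force: [6.0, 1.8, 3.1]
grip_width: 12.3
```

```bash
python3 st.py
```

```text
8.45 [522.5  -6.8 102.8] yaw -0.019 j [-0.16  0.82  0.2   1.81 -0.29  0.54  0.22] F [6.  1.8 3.1] T [ 0.171 -1.327  0.211] 12.3
```

Call:
jog_arm(motion=[{"dp":[0,0,0],"twist":-0.03},{"dp":[0,0,0],"twist":-0.06},{"dp":[0,0,0],"twist":-0.06}])

```text
time_s: 8.82
eef_pos: [522.5, -6.8, 102.8]
eef_rot: [[0.997, -0.079, 0.002], [-0.079, -0.997, -0.0], [0.002, 0.0, -1.0]]
contact_force: [6.1, 1.4, 2.2]
grip_width: 12.5
```

```bash
python3 nut.py; python3 -c "
import cv2;p=cv2.imread('pics/wn.png');cv2.imwrite('pics/wnc.png',cv2.resize(p[150:330,200:440],None,fx=3,fy=3))"; python3 st.py
```

```text
8.825 [522.5  -6.8 102.8] -0.079 [-0.17  0.82  0.22  1.81 -0.32  0.54  0.18] [6.1 1.4 2.2] [ 0.23 -1.46  0.18] 12.51492719812793
nut 1375 ((521.970458984375, -6.846935272216797), (37.533775329589844, 13.780058860778809), 86.2541275024414)
8.875 [522.5  -6.8 102.8] yaw -0.079 j [-0.17  0.82  0.22  1.81 -0.32  0.54  0.18] F [6.4 1.4 1.9] T [ 0.207 -1.474  0.159] 12.6
```

View pics/wnc.png

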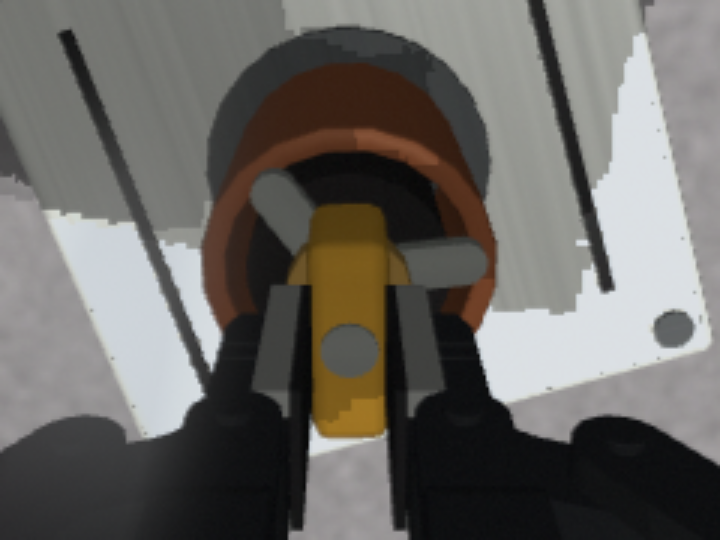

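The nut followed the jaws through 0.28 rad with torque level at about 0.2 N m, where tightening would be past 0.35. Clockwise (−) is therefore loosening, so it's a left-hand thread. I'll carry on turning it that way.

Call:
jog_arm(motion=[{"dp":[0.5,0,0],"twist":-0.12},{"dp":[0.5,0,0],"twist":-0.24},{"dp":[0.5,0,0],"twist":-0.36},{"dp":[0.5,0,0],"twist":-0.48},{"dp":[0.5,0,0],"twist":-0.6},{"dp":[0.5,0,0],"twist":-0.6}])

```text
time_s: 9.62
eef_pos: [523.2, -7.0, 102.8]
eef_rot: [[0.777, -0.629, 0.002], [-0.629, -0.777, -0.001], [0.002, -0.001, -1.0]]
contact_force: [7.9, -0.4, 3.0]
grip_width: 12.3
```

```bash
python3 nut.py
```

```text
9.625 [523.2  -7.  102.8] -0.681 [-0.25  0.85  0.38  1.82 -0.53  0.58 -0.21] [ 7.9 -0.4  3. ] [-0.05 -1.71  0.19] 12.31740502570569
nut 1370 ((522.3248901367188, -6.789529800415039), (37.47828674316406, 13.812255859375), 51.97244644165039)
```

Call:
jog_arm(motion=[{"dp":[-1,0,0],"twist":-0.13},{"dp":[-1,0,0],"twist":-0.26},{"dp":[-1,0,0],"twist":-0.39},{"dp":[-1,0,0],"twist":-0.52},{"dp":[-1,0,0],"twist":-0.65},{"dp":[-1,0,0],"twist":-0.78},{"dp":[-1,0,0],"twist":-0.9},{"dp":[-1,0,0],"twist":-0.9}])

```text
time_s: 10.68
eef_pos: [523.4, -7.8, 102.9]
eef_rot: [[-0.01, -1.0, 0.004], [-1.0, 0.01, -0.002], [0.002, -0.004, -1.0]]
contact_force: [16.4, -4.7, -4.9]
grip_width: 12.3
```

```bash
python3 nut.py
```

```text
10.675 [523.4  -7.8 102.9] -1.581 [-0.37  0.9   0.63  1.82 -0.81  0.69 -0.84] [16.4 -4.7 -4.9] [-1.02 -3.73  0.23] 12.308304898052176
nut 1391 ((522.691162109375, -7.145228385925293), (37.85388946533203, 13.849480628967285), 0.10720459371805191)
```

Call:
jog_arm(motion=[{"dp":[1.5,-0.7,0],"twist":-0.13},{"dp":[1.5,-0.7,0],"twist":-0.26},{"dp":[1.5,-0.7,0],"twist":-0.39},{"dp":[1.5,-0.7,0],"twist":-0.52},{"dp":[1.5,-0.7,0],"twist":-0.65},{"dp":[1.5,-0.7,0],"twist":-0.78},{"dp":[1.5,-0.7,0],"twist":-0.91},{"dp":[1.5,-0.7,0],"twist":-1.04},{"dp":[1.5,-0.7,0],"twist":-1.17},{"dp":[1.5,-0.7,0],"twist":-1.3},{"dp":[1.5,-0.7,0],"twist":-1.3}])

```text
time_s: 12.1
eef_pos: [523.0, -9.0, 102.8]
eef_rot: [[-0.967, -0.257, 0.001], [-0.257, 0.967, -0.003], [-0.0, -0.003, -1.0]]
contact_force: [2.7, -7.3, 3.4]
grip_width: 12.7
```

```bash
python3 nut.py
```

```text
12.1 [523.   -9.  102.8] -2.882 [-0.49  1.03  0.97  1.82 -1.08  0.92 -1.89] [ 2.7 -7.3  3.4] [-1.75 -0.65  0.17] 12.662595629784006
nut 1387 ((522.42626953125, -7.745180130004883), (13.299232482910156, 38.1751823425293), 15.529412269592285)
```

The nut has been undone by about 3.1 rad. I'll release it, rise and look at the dogs.

Call:
jog_arm(motion=[{"dp":[0,0,0],"twist":0},{"dp":[0,0,0],"twist":0},{"dp":[0,0,0],"twist":0},{"dp":[-0.5,2,30],"twist":0},{"dp":[-0.5,2,60],"twist":0.18},{"dp":[-0.5,2,80],"twist":0.36},{"dp":[-0.5,2,80],"twist":0.54},{"dp":[-0.5,2,80],"twist":0.72},{"dp":[-0.5,2,80],"twist":0.9},{"dp":[-0.5,2,80],"twist":1.08},{"dp":[-0.5,2,80],"twist":1.26},{"dp":[-0.5,2,80],"twist":1.31}], fingers=50)

```text
time_s: 13.65
eef_pos: [522.2, -5.6, 182.7]
eef_rot: [[0.005, -1.0, -0.0], [-1.0, -0.005, 0.001], [-0.001, 0.0, -1.0]]
contact_force: [-0.5, -0.5, 0.3]
grip_width: 50.2
```

Call:
jog_arm(motion=[{"dp":[0,0,0],"twist":0},{"dp":[0,0,0],"twist":0}], fingers=85)

```text
time_s: 13.9
eef_pos: [522.2, -5.6, 182.5]
eef_rot: [[0.0, -1.0, -0.0], [-1.0, -0.0, 0.0], [-0.0, 0.0, -1.0]]
contact_force: [-0.3, -0.6, -0.0]
grip_width: 83.5
```

```bash
python3 - <<'E'
from look import *
p,d=look("wrist",dict(dog_tip=87,nut_grip=106), "w6")
c=calibration("wrist");K=np.array(c["intrinsics"]);V=np.array(c["view"])
v,u=np.nonzero(d>0);r=np.linalg.inv(K)@np.c_[u,v,np.ones(len(u))].T
P=(V[:3,:3].T@(r*d[v,u]-V[:3,3:])).T;h=cv2.cvtColor(p,cv2.COLOR_RGB2HSV)[v,u]
R=np.hypot(P[:,0]-522,P[:,1]+7)
k=(R<36)&(P[:,2]>79)&(P[:,2]<86)&(h[:,1]>90)&((h[:,0]<16)|(h[:,0]>170))
print("rim",k.sum(),cv2.minEnclosingCircle(P[k][:,:2].astype(np.float32)),np.median(P[k],0))
g=(R<36)&(P[:,2]>85.5)&(P[:,2]<92)&(h[:,1]<60);print("dog R max",np.percentile(R[g],[90,99,100]) if g.sum() else None)
q=w2pix("wrist",[522,-7,90]).astype(int);print(q)
cv2.imwrite("pics/w6c.png",cv2.resize(p[max(0,q[1]-70):q[1]+70,q[0]-80:q[0]+80,::-1],None,fx=4,fy=4))
E
python3 - <<'E'
from look import *
look("top",dict(rack=0,peg_top=63,spare_mid=53,glue=0,offcut=0),"t2")
p,d=grab_frame("top")
K=calibration("top");V=np.array(K["view"]);Ki=np.linalg.inv(np.array(K["intrinsics"]))
v,u=np.nonzero(d>0);P=(V[:3,:3].T@((Ki@np.c_[u,v,np.ones(len(u))].T)*d[v,u]-V[:3,3:])).T
k=(abs(P[:,0]-480)<140)&(abs(P[:,1]+276)<80)
for lo,hi in((14,23),(57,68),(80,95)):
    Q=P[k&(P[:,2]>lo)&(P[:,2]<hi)];print(lo,len(Q),cv2.minAreaRect(Q[:,:2].astype(np.float32)),Q.mean(0)) if len(Q) else 0
E
```

```text
13.9 [522.2  -5.6 182.5] -1.57 [-0.41  0.79  0.72  1.74 -0.66  0.87 -0.96] [-0.3 -0.6 -0. ] [-0.02  0.03 -0.  ] 83.49461575663591
dog_tip 0.51 [327. 186.] [536.7 -14.6  87. ]
dog_tip 0.4 [317. 177.] [544.7  -6.   87. ]
nut_grip 0.73 [320. 208.] [522.9  -8.7 106. ]
rim 1209 ((522.4290771484375, -7.352007865905762), 30.9473819732666) [526.84899139  -9.65918183  82.87082861]
dog R max [20.32417035 21.52781883 21.68113573]
[318 203]
14.05 [522.3  -5.5 182.5] -1.57 [-0.41  0.79  0.72  1.74 -0.66  0.87 -0.96] [-0.1 -0.2 -0.3] [ 0.05 -0.03  0.04] 85.15101191965584
rack 0.78 [454. 238.] [ 473.2 -276.9    0. ]
peg_top 0.56 [462. 212.] [ 526.4 -274.4   63. ]
spare_mid 0.89 [464. 261.] [ 429.  -280.4   53. ]
glue 0.97 [251. 109.] [745.4 164.9   0. ]
glue 0.74 [455. 236.] [ 477.3 -278.8    0. ]
offcut 0.71 [418. 107.] [ 754.4 -198.2    0. ]
14 2944 ((476.2996520996094, -276.9015808105469), (199.8427734375, 91.18157958984375), 2.6046030521392822) [ 489.81947768 -272.00894611   17.79826312]
57 412 ((468.751220703125, -269.1549072265625), (148.21324157714844, 57.33731460571289), 9.687514305114746) [ 461.20308389 -276.67910641   62.37495003]
80 314 ((421.0827331542969, -279.42041015625), (59.78352355957031, 61.05295944213867), 1.9149096012115479) [ 421.50883679 -279.47200807   86.69042697]
```

View pics/w6c.png

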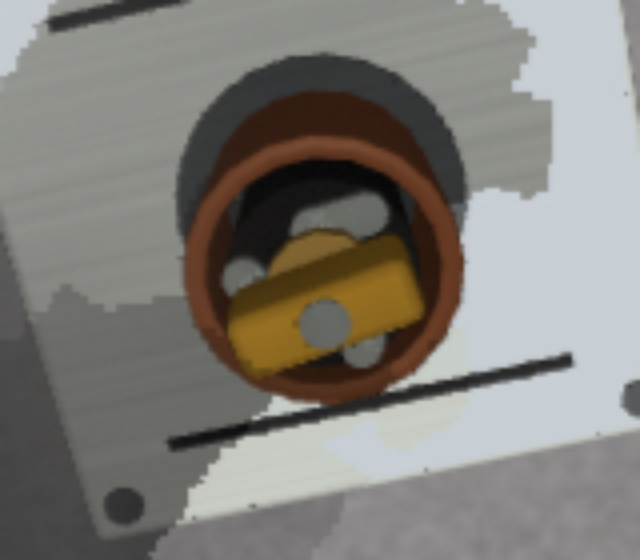

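The crop shows all three dogs drawn in inside the sleeve bore, with no dog over the rim. Depth puts the sleeve at (522.4,-7.4) and the empty peg at about (531,-274.5). I'll grip the sleeve near its top.

Call:
jog_arm(motion=[{"dp":[0,-1.5,-30],"twist":0},{"dp":[0,-1.5,-60],"twist":0},{"dp":[0,-1.5,-90],"twist":0},{"dp":[0,-1.5,-108],"twist":0},{"dp":[0,-1.5,-114],"twist":0},{"dp":[0,-1.5,-114],"twist":0},{"dp":[0,-1.5,-114],"twist":0}])

```text
time_s: 15.28
eef_pos: [522.6, -7.1, 69.2]
eef_rot: [[0.002, -1.0, 0.001], [-1.0, -0.002, 0.0], [-0.0, -0.001, -1.0]]
contact_force: [-0.5, -0.8, -0.1]
grip_width: 85.2
```

Call:
jog_arm(motion=[{"dp":[0,0,0],"twist":0},{"dp":[0,0,0],"twist":0},{"dp":[0,0,0],"twist":0},{"dp":[0,0,0],"twist":0}], fingers=56, force=30)

```text
time_s: 15.78
eef_pos: [522.5, -7.4, 69.1]
eef_rot: [[0.002, -1.0, 0.001], [-1.0, -0.002, -0.0], [0.0, -0.001, -1.0]]
contact_force: [-1.1, -1.0, 8.0]
grip_width: 56.3
```

Call:
jog_arm(motion=[{"dp":[0,0,2],"twist":0},{"dp":[0,0,4],"twist":0},{"dp":[0,0,4],"twist":0}])

```text
time_s: 16.15
eef_pos: [522.4, -7.1, 72.7]
eef_rot: [[0.002, -1.0, 0.0], [-1.0, -0.002, 0.0], [-0.0, -0.0, -1.0]]
contact_force: [-0.4, -0.8, -0.9]
grip_width: 56.1
```

Call:
jog_arm(motion=[{"dp":[0,0,0],"twist":0},{"dp":[0,0,0],"twist":0},{"dp":[0,0,0],"twist":0}], fingers=48)

```text
time_s: 16.52
eef_pos: [522.3, -7.1, 72.5]
eef_rot: [[0.002, -1.0, -0.0], [-1.0, -0.002, 0.0], [-0.0, 0.0, -1.0]]
contact_force: [-0.3, -0.0, 0.5]
grip_width: 48.2
```

```bash
python3 - <<'E'
from look import *
p,d=look("wrist",{}, "w7");q,_=grab_frame("scene")
a=cv2.resize(p[:,:,::-1],(640,400))[90:390,120:520];b=cv2.resize(q[130:260,250:400,::-1],(400,347))[:300]
cv2.imwrite("pics/w7c.png",np.hstack([a,b]))
E
```

```text
16.525 [522.3  -7.1  72.5] -1.569 [-0.33  0.94  0.55  1.84 -0.83  0.61 -0.82] [-0.3 -0.   0.5] [-0.01  0.   -0.02] 48.246093911967236
```

View pics/w7c.png

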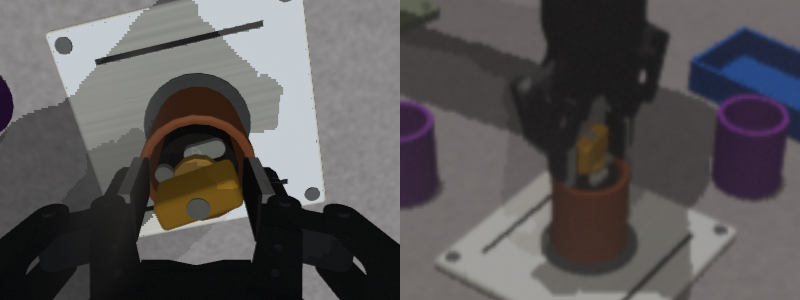

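```bash
python3 - <<'E'
from h import *
np.set_printoptions(suppress=True,precision=1)
p=cv2.imread("pics/w7.png");d=np.load("pics/w7.npy")
c=calibration("wrist");K=np.array(c["intrinsics"]);V=np.array(c["view"])
v,u=np.nonzero(d>0);r=np.linalg.inv(K)@np.c_[u,v,np.ones(len(u))].T
P=(V[:3,:3].T@(r*d[v,u]-V[:3,3:])).T;h=cv2.cvtColor(p,cv2.COLOR_BGR2HSV)[v,u]
k=(h[:,1]<70)&(h[:,2]<110)&(abs(P[:,0]-522)<16)&(abs(P[:,1]+7)<60)&(P[:,2]>55)
for z in range(56,130,6):
    for s in(1,-1):
        m=k&(abs(P[:,2]-z)<3)&((P[:,1]+7)*s>15)
        if m.sum()>5: print(z,s,m.sum(),np.percentile((P[m,1]+7)*s,[2,50,98]))
b=(h[:,1]>90)&((h[:,0]<14)|(h[:,0]>172))&(abs(P[:,0]-522)<34)&(abs(P[:,1]+7)<34)
print("brown ztop",np.percentile(P[b,2],[50,95,99]))
cv2.imwrite("pics/w7d.png",cv2.resize(p[180:330,220:420],None,fx=4,fy=4))
E
```

```text
62 1 7 [16.5 17.7 25.4]
62 -1 11 [15.6 17.6 19.1]
68 1 16 [15.3 16.8 18.2]
68 -1 18 [15.2 16.9 25.3]
74 1 21 [15.  16.7 25.2]
74 -1 21 [15.2 17.  24.7]
80 1 61 [15.2 17.1 29.2]
80 -1 63 [15.3 17.6 20.9]
86 1 307 [15.1 17.8 24.9]
86 -1 100 [15.3 18.1 23.5]
92 1 199 [17.  24.8 36.4]
92 -1 163 [23.1 24.1 35.4]
98 1 240 [24.5 26.9 37.6]
98 -1 234 [23.2 25.4 36.3]
104 1 279 [24.5 26.6 38.1]
104 -1 283 [23.2 25.4 36.5]
110 1 311 [24.5 26.4 37.9]
110 -1 312 [23.2 25.1 36.5]
116 1 324 [24.4 25.5 37.2]
116 -1 306 [23.2 24.5 36.3]
122 1 459 [24.5 25.7 32.1]
122 -1 449 [23.1 24.3 30.1]
128 1 375 [26.1 35.6 49. ]
128 -1 376 [24.9 33.7 47.2]
brown ztop [73.8 83.8 85.4]
```

View pics/w7d.png

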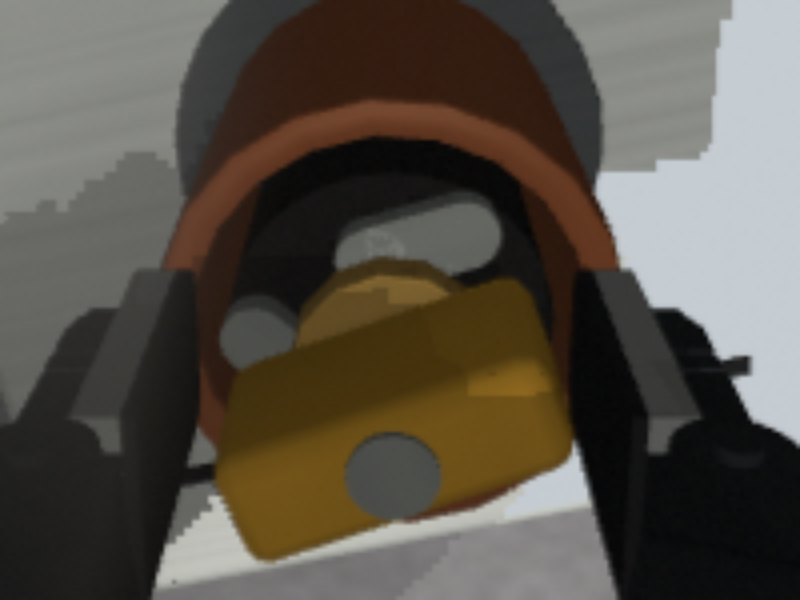

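The pads are actually above the rim: depth puts the tips at z≈88 while the TCP is at 72.5. Nothing is gripped yet. Before going lower I'll check the clearance between the gripper body and the nut.

```bash
python3 - <<'E'
from h import *
np.set_printoptions(suppress=True,precision=1)
p=cv2.imread("pics/w7.png");d=np.load("pics/w7.npy")
c=calibration("wrist");K=np.array(c["intrinsics"]);V=np.array(c["view"])
def W(u,v): return pix2w("wrist",(u,v),depth=d[v,u])
for u,v in((260,249),(266,249),(258,255),(375,249),(371,252),(245,285)): print("pad",u,v,W(u,v))
for u in(300,320,340):
    for v in range(330,400,6): print("body",u,v,d[v,u],W(u,v),p[v,u])
E
```

```text
pad 260 249 [532.6  20.6  91.4]
pad 266 249 [532.5  17.7  91.1]
pad 258 255 [532.3  20.5  97.2]
pad 375 249 [532.4 -35.3  90.7]
pad 371 252 [532.5 -32.8  94.1]
pad 245 285 [532.3  20.8 122.9]
body 300 330 269.71353 [410.    7.4  -0.4] [116 115 118]
body 300 336 271.15076 [403.9   7.4   0. ] [117 117 119]
body 300 342 274.24722 [396.5   7.6  -1. ] [119 118 121]
body 300 348 276.53867 [389.5   7.7  -1.3] [135 135 137]
body 300 354 84.042015 [531.6  -2.1 156.8] [12 10  9]
body 300 360 80.57347 [532.7  -2.2 160.1] [10  9  9]
body 300 366 78.5396 [532.8  -2.3 162.2] [12 12 10]
body 300 372 76.78217 [532.7  -2.4 164. ] [10 10  9]
body 300 378 74.66696 [533.1  -2.5 166.1] [14 13 12]
body 300 384 74.0721 [532.1  -2.6 167. ] [9 9 7]
body 300 390 72.05884 [532.5  -2.7 169. ] [10  9  9]
body 300 396 70.77769 [532.3  -2.7 170.4] [11 11 10]
body 320 330 269.50333 [410.2 -10.5  -0.2] [130 130 132]
body 320 336 272.14066 [403.2 -10.5  -0.8] [138 136 139]
body 320 342 273.8828 [396.8 -10.6  -0.7] [136 135 138]
body 320 348 276.71634 [389.4 -10.6  -1.4] [131 130 132]
body 320 354 83.90728 [531.7  -7.
[... 343 characters left out ...]
ody 320 396 71.05492 [532.   -7.4 170.2] [10  9  9]
body 340 330 271.02756 [409.2 -28.5  -1.5] [130 130 132]
body 340 336 271.44742 [403.7 -28.5  -0.2] [136 136 139]
body 340 342 274.465 [396.4 -28.8  -1.2] [131 130 133]
body 340 348 275.70773 [390.2 -28.9  -0.6] [135 135 138]
body 340 354 84.66096 [531.1 -13.2 156.3] [11 11 10]
body 340 360 80.91087 [532.4 -12.9 159.8] [10 10  9]
body 340 366 79.400734 [532.1 -12.8 161.5] [10 10  9]
body 340 372 76.91184 [532.7 -12.6 163.9] [13 12 10]
body 340 378 74.615166 [533.1 -12.4 166.2] [13 12 11]
body 340 384 72.7578 [533.3 -12.3 168. ] [11 10 12]
body 340 390 71.357666 [533.1 -12.2 169.6] [9 9 9]
body 340 396 70.94862 [532.2 -12.1 170.3] [12 13 12]
```

The depths agree with each other: the tips sit about 17 mm behind the TCP and the body about 84 mm behind it, so going down another 19 mm leaves 20 mm clear of the nut. I'll open, lower and grip again.

Call:
jog_arm(motion=[{"dp":[0,0,0],"twist":0},{"dp":[0,0,0],"twist":0},{"dp":[0,0,0],"twist":0},{"dp":[0,0,-10],"twist":0},{"dp":[0,0,-19],"twist":0},{"dp":[0,0,-19],"twist":0},{"dp":[0,0,-19],"twist":0}], fingers=85)

```text
time_s: 17.5
eef_pos: [522.3, -7.2, 53.6]
eef_rot: [[0.002, -1.0, -0.0], [-1.0, -0.002, 0.0], [-0.0, 0.0, -1.0]]
contact_force: [0.3, 0.7, 0.0]
grip_width: 85.0
```

Call:
jog_arm(motion=[{"dp":[0,0,0],"twist":0},{"dp":[0,0,0],"twist":0},{"dp":[0,0,0],"twist":0},{"dp":[0,0,0],"twist":0}], fingers=54)

```text
time_s: 18.0
eef_pos: [522.5, -7.1, 54.1]
eef_rot: [[0.002, -1.0, 0.001], [-1.0, -0.002, 0.0], [-0.0, -0.001, -1.0]]
contact_force: [-1.3, 0.8, 9.5]
grip_width: 60.0
```

```bash
python3 st.py
```

```text
18.0 [522.5  -7.1  54.1] yaw -1.569 j [-0.31  0.97  0.52  1.85 -0.86  0.57 -0.79] F [-1.3  0.8  9.5] T [0.033 0.47  0.086] 60.0
```

Call:
jog_arm(motion=[{"dp":[0,0,1],"twist":0},{"dp":[0,0,2],"twist":0},{"dp":[0,0,3],"twist":0},{"dp":[0,0,3],"twist":0}])

```text
time_s: 18.5
eef_pos: [522.3, -7.1, 56.6]
eef_rot: [[0.002, -1.0, 0.0], [-1.0, -0.002, 0.0], [-0.0, -0.0, -1.0]]
contact_force: [0.5, -0.1, -1.4]
grip_width: 60.4
```

Call:
jog_arm(motion=[{"dp":[0,0,3],"twist":0},{"dp":[0,0,6],"twist":0},{"dp":[0,0,9],"twist":0},{"dp":[0,0,9],"twist":0}])

```text
time_s: 19.0
eef_pos: [522.4, -7.1, 65.8]
eef_rot: [[0.002, -1.0, 0.0], [-1.0, -0.002, 0.0], [-0.0, -0.0, -1.0]]
contact_force: [-1.1, -0.5, -2.2]
grip_width: 60.3
```

```bash
python3 st.py
```

```text
19.0 [522.4  -7.1  65.8] yaw -1.569 j [-0.32  0.95  0.54  1.84 -0.84  0.6  -0.81] F [-1.1 -0.5 -2.2] T [ 0.002 -0.043 -0.042] 60.3
```

It comes up freely, carrying only its own weight. I'll lift it clear of the nut.

Call:
jog_arm(motion=[{"dp":[0,0,10],"twist":0},{"dp":[0,0,25],"twist":0},{"dp":[0,0,40],"twist":0},{"dp":[0,0,55],"twist":0},{"dp":[0,0,70],"twist":0},{"dp":[0,0,85],"twist":0},{"dp":[0,0,100],"twist":0},{"dp":[0,0,115],"twist":0},{"dp":[0,0,120],"twist":0},{"dp":[0,0,120],"twist":0}])

```text
time_s: 20.25
eef_pos: [522.3, -7.0, 185.6]
eef_rot: [[0.002, -1.0, 0.0], [-1.0, -0.002, 0.0], [-0.0, -0.0, -1.0]]
contact_force: [-0.1, -0.3, -1.5]
grip_width: 60.2
```

```bash
python3 - <<'E'
from look import *
p,d=look("scene",dict(sleeve_mid=170),"s8");q,_=grab_frame("wrist")
a=cv2.resize(p[60:260,200:470,::-1],(540,400));b=cv2.resize(q[:,:,::-1],(384,240))[:,62:322]
o=np.zeros((400,800,3),np.uint8);o[:,:540]=a;o[:240,540:]=b;cv2.imwrite("pics/s8c.png",o)
E
```

```text
20.25 [522.3  -7.  185.6] -1.569 [-0.41  0.79  0.73  1.74 -0.66  0.88 -0.96] [-0.1 -0.3 -1.5] [-0.03 -0.    0.02] 60.169216688352
sleeve_mid 0.82 [248. 188.] [ 510.1 -172.4  170. ]
sleeve_mid 0.73 [322. 153.] [510.8   5.9 170. ]
sleeve_mid 0.6 [381. 188.] [665.2   8.  170. ]
```

View pics/s8c.png

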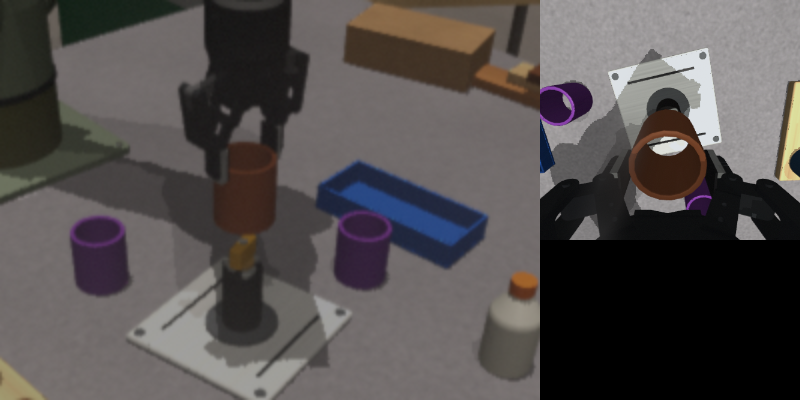

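The sleeve hangs upright and clear of the nut (scene crop, 322,153 in the full picture). I'll carry it over the empty peg.

Call:
jog_arm(motion=[{"dp":[1,-20,0],"twist":0},{"dp":[2,-55,0],"twist":0},{"dp":[3,-90,0],"twist":0},{"dp":[4,-125,0],"twist":0},{"dp":[5,-160,0],"twist":0},{"dp":[6,-195,0],"twist":0},{"dp":[8,-230,0],"twist":0},{"dp":[9,-255,0],"twist":0},{"dp":[9,-267.5,0],"twist":0},{"dp":[9,-267.5,0],"twist":0},{"dp":[9,-267.5,0],"twist":0}])

```text
time_s: 21.78
eef_pos: [531.6, -273.4, 185.4]
eef_rot: [[0.003, -1.0, -0.0], [-1.0, -0.003, 0.001], [-0.001, 0.0, -1.0]]
contact_force: [0.9, 0.6, -1.6]
grip_width: 60.6
```

Call:
jog_arm(motion=[{"dp":[0,0,-15],"twist":0},{"dp":[0,0,-35],"twist":0},{"dp":[0,0,-55],"twist":0},{"dp":[0,0,-65],"twist":0},{"dp":[0,0,-65],"twist":0}])

```text
time_s: 22.4
eef_pos: [531.1, -274.2, 120.0]
eef_rot: [[0.002, -1.0, -0.001], [-1.0, -0.002, 0.001], [-0.001, 0.001, -1.0]]
contact_force: [-0.1, 0.2, -1.9]
grip_width: 60.0
```

```bash
python3 - <<'E'
from look import *
p,d=look("scene",dict(peg_top=63),"s9");q,_=grab_frame("wrist")
a=cv2.resize(p[160:310,130:330,::-1],(533,400));b=cv2.resize(q[:,:,::-1],(384,240))[:,62:322]
o=np.zeros((400,793,3),np.uint8);o[:,:533]=a;o[:240,533:]=b;cv2.imwrite("pics/s9c.png",o)
E
```

```text
22.4 [ 531.1 -274.2  120. ] -1.569 [ 0.15  0.95  0.61  1.52 -0.65  0.88 -0.58] [-0.1  0.2 -1.9] [-0.02 -0.02 -0.01] 60.04612657683371
peg_top 0.86 [211. 266.] [ 536.  -277.5   63. ]
```

View pics/s9c.png

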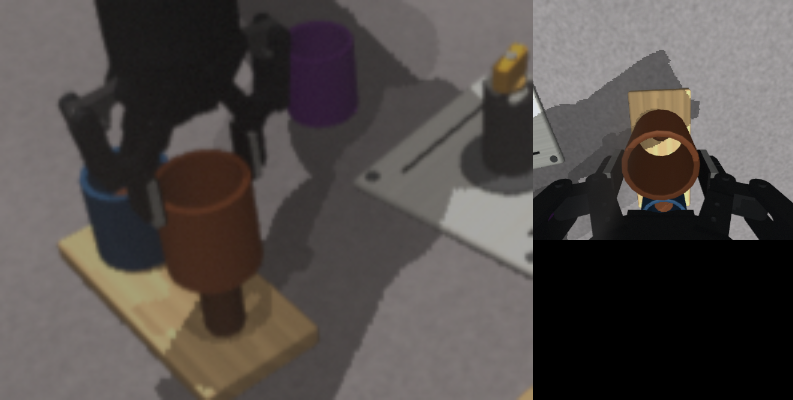

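The sleeve hangs over the peg (its stem shows below the foot), clear of the blue spare. I'll lower it.

Call:
jog_arm(motion=[{"dp":[1,-1,-12],"twist":0},{"dp":[1,-1,-25],"twist":0},{"dp":[1,-1,-38],"twist":0},{"dp":[1,-1,-50],"twist":0},{"dp":[1,-1,-57],"twist":0},{"dp":[1,-1,-57],"twist":0}])

```text
time_s: 23.3
eef_pos: [532.2, -275.6, 63.2]
eef_rot: [[0.002, -1.0, -0.0], [-1.0, -0.002, 0.0], [-0.0, 0.0, -1.0]]
contact_force: [0.3, -0.6, -1.5]
grip_width: 60.1
```

Call:
jog_arm(motion=[{"dp":[0,0,-1.5],"twist":0},{"dp":[0,0,-3],"twist":0},{"dp":[0,0,-4.5],"twist":0},{"dp":[0,0,-4.5],"twist":0}])

```text
time_s: 23.8
eef_pos: [532.3, -275.6, 59.0]
eef_rot: [[0.002, -1.0, -0.0], [-1.0, -0.002, 0.0], [-0.0, 0.0, -1.0]]
contact_force: [0.0, 0.1, -1.9]
grip_width: 60.2
```

Call:
jog_arm(motion=[{"dp":[0,0,-1],"twist":0},{"dp":[0,0,-2],"twist":0},{"dp":[0,0,-2],"twist":0}])

```text
time_s: 24.18
eef_pos: [532.5, -275.7, 58.1]
eef_rot: [[0.002, -1.0, 0.001], [-1.0, -0.002, 0.0], [-0.0, -0.001, -1.0]]
contact_force: [-4.3, 4.0, 18.1]
grip_width: 60.4
```

It's seated on the base. I'll ease off, release and retreat upward.

Call:
jog_arm(motion=[{"dp":[0,0,1],"twist":0},{"dp":[0,0,1],"twist":0}])

```text
time_s: 24.42
eef_pos: [532.4, -275.6, 58.2]
eef_rot: [[0.002, -1.0, 0.0], [-1.0, -0.002, 0.0], [-0.0, -0.0, -1.0]]
contact_force: [0.7, 1.4, 3.9]
grip_width: 60.3
```

Call:
jog_arm(motion=[{"dp":[0,0,0],"twist":0},{"dp":[0,0,0],"twist":0},{"dp":[0,0,0],"twist":0},{"dp":[0,0,15],"twist":0},{"dp":[0,0,40],"twist":0},{"dp":[0,0,80],"twist":0},{"dp":[0,0,120],"twist":0},{"dp":[0,40,160],"twist":0},{"dp":[-20,90,170],"twist":0},{"dp":[-40,130,170],"twist":0},{"dp":[-40,130,170],"twist":0}], fingers=85)

```text
time_s: 25.8
eef_pos: [491.8, -142.9, 229.3]
eef_rot: [[0.004, -1.0, 0.001], [-1.0, -0.004, 0.002], [-0.002, -0.001, -1.0]]
contact_force: [0.6, -0.1, 0.3]
grip_width: 84.9
```

```bash
python3 - <<'E'
from look import *
p,d=look("scene",dict(peg_top=63,sleeve_mid=53,spare_mid=53,glue=0,offcut=0),"s10")
q,d=look("top",dict(sleeve_mid=53,spare_mid=53,glue=0,offcut=0),"t10")
K=calibration("top");V=np.array(K["view"]);Ki=np.linalg.inv(np.array(K["intrinsics"]))
v,u=np.nonzero(d>0);P=(V[:3,:3].T@((Ki@np.c_[u,v,np.ones(len(u))].T)*d[v,u]-V[:3,3:])).T
h=cv2.cvtColor(q,cv2.COLOR_RGB2HSV)[v,u]
k=(np.hypot(P[:,0]-532,P[:,1]+275)<45)&(P[:,2]>78)&(P[:,2]<100);Q=P[k]
if len(Q): print("sleeve rim",len(Q),cv2.minEnclosingCircle(Q[:,:2].astype(np.float32)),np.percentile(Q[:,2],[5,50,95]))
a=cv2.resize(p[120:370,140:480,::-1],(544,400));b=cv2.resize(q[180:300,410:490,::-1],(256,384))
o=np.zeros((400,800,3),np.uint8);o[:,:544]=a;o[:384,544:]=b;cv2.imwrite("pics/s10c.png",o)
E
```

```text
25.8 [ 491.8 -142.9  229.3] -1.566 [-0.16  0.71  0.74  1.71 -0.57  0.95 -0.77] [ 0.6 -0.1  0.3] [-0.02  0.   -0.03] 84.85536407321625
peg_top 0.87 [214. 264.] [ 535.3 -272.    63. ]
sleeve_mid 0.97 [249. 188.] [371.8 -86.4  53. ]
sleeve_mid 0.91 [214. 268.] [ 534.3 -271.4   53. ]
sleeve_mid 0.71 [382. 183.] [553.1 150.6  53. ]
spare_mid 0.79 [181. 235.] [ 417.1 -274.7   53. ]
offcut 0.85 [322. 338.] [ 743.5 -199.7    0. ]
26.1 [ 492.4 -146.5  228.1] -1.57 [-0.15  0.71  0.74  1.71 -0.57  0.95 -0.76] [0.1 0.7 0.3] [-0.04  0.02 -0.01] 84.95634391780953
sleeve_mid 0.9 [248. 200.] [543.2 157.1  53. ]
sleeve_mid 0.66 [356. 295.] [356.2 -66.6  53. ]
glue 0.97 [248. 107.] [748.  171.5   0. ]
offcut 0.83 [417. 108.] [ 753.7 -196.5    0. ]
```

View pics/s10c.png

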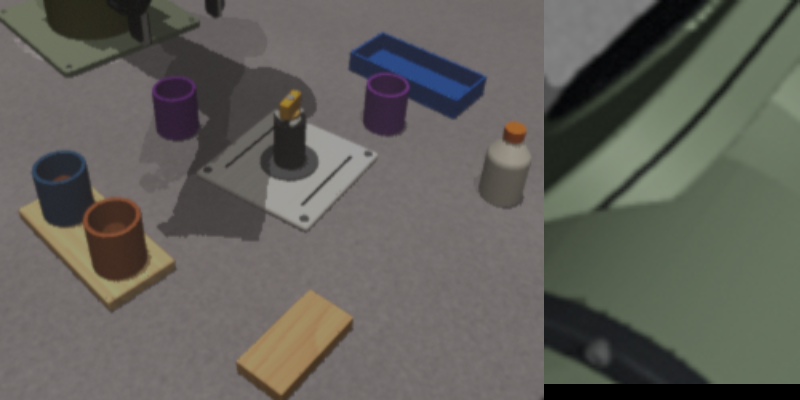

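The brown sleeve stands upright over the peg (scene 214,268). The nut is still on the spindle, and everything else is where it started. The arm blocks the top view. I'll hand in.

```bash
python3 -c "
from cell import sign_off;print(sign_off())"
```

```text
the job is handed in; nothing more can be done
None
```

The changeover is done and handed in at about 26 s: the brown sleeve stands over the empty peg of the rack, and the nut is left undone.

- **Nut:** Turned clockwise (seen from above), the torque stayed level at about 0.2 N m through 0.28 rad. That is the loosening way, so the thread is left-hand. I undid it by about 3.1 rad, and a close picture showed all three dogs drawn in clear of the sleeve.
- **Sleeve:** It came up under only its own weight (about 1.5 to 2 N). I set it down until it touched the rack base (18 N for a moment), then released it.
- **Last checks:** The final scene picture shows the sleeve upright on the rack base over the peg, with the other things still in place. The robot is touching nothing.

Some things went wrong or disagreed along the way:
- **First nut grip too high:** The first feel, 0.16 rad counter-clockwise, was unclear because the grip rode up the nut. I regripped 3 mm lower; the nut had not shifted.
- **First sleeve grip missed:** The fingers closed just above the rim, because the fingertips sat higher than the stated 11 mm ahead of the TCP. They touched the rim with about 8 N downward. I corrected this from the depth picture.
- **Final top-view check failed:** The arm blocked the top camera, so the placing is confirmed only by the scene camera and the contact on setting down. The scene network missed the glue bottle in that last picture, though I could see it there and the top camera found it in place.

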